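Pin the clock movement into its clamshell holder

ROBOT

A 6-joint arm with a two-finger parallel gripper is mounted at the origin on the work surface. World frame = base frame: x ahead of the robot, y to its left, z up, the work surface at z = 0. Lengths are in m, angles in rad, forces in N, time in s.
With the tool pointing down it reaches from about 0.275 to 0.75 m from the base axis. Payload 10.2 kg.
Tool frame: the origin (TCP) lies at the very end of the fingers, on their centre line; the grasp point (between the pads) lies 19 mm behind it; z points along the fingers, y is the line along which they close (so a half turn about z gives the same grasp; the last joint's range is limited). The gripper opens to 88 mm and grips with 3 to 60 N. Pads are 18 mm wide; open, the fingers measure 123 mm over their backs; the gripper's body (75 mm by 187 mm) begins 45 mm behind the grasp point.
Start: joints at [-1.486, 0.313, 1.498, -0, 1.331, -0.223], TCP at [0.159, -0.5, 0.239] pointing down, gripper open.
Joint ranges: [-2.94, 2.94], [-0.97, 2.17], [0.19, 2.56], [-1.23, 4.37], [0.02, 3.11], [-2.88, 2.88]. Speed limits (rad/s): [2.39, 2.39, 3.01, 3.14, 3.14, 3.14].

INTERFACE

Orientations are given as a rotation vector (axis times angle).
In Python, from bench import ctrl, grab_frame, workorder gives the robot as it stands.
- The arm moves only by the tool drive_tool, never from a script. Its argument "targets" is a list of rows, each an object of numbers: "tx", "ty", "tz": the shift along the tool's x, y, z as a fraction of full scale; "wx", "wy", "wz": the turn, a rotation vector about the tool's x, y, z as a fraction of full scale. In form: [{"tx": .., "ty": .., "tz": .., "wx": .., "wy": .., "wz": ..}, ...]. A call has 1 to 20 rows; each row is the pose to reach, as a shift and turn from the pose commanded when the call began, along the tool's axes at that moment; what a row does not reach only later rows make up. Full scale, the value 1, is 200 mm for a shift and 30 degrees for a turn. A row lasts 1/8 s, in which the tool goes at most 62.5 mm and 10.7 degrees, less where a joint would pass 70% of its speed; a pose out of reach is approached as far as the arm can. A call with a number of a shift or a turn outside -1 to 1 is refused whole. A call with a gripper value outside its range is refused whole. "fingers" is the closure, from 0 (fully open) to 1 (shut), set as the call begins (left out, the last holds). The fingers move at their own pace and stop on an object; "grip_force" is the grip in N (left out, the last holds). Time passes only in rows, so rows that repeat a pose let the fingers close. It gives the time, the measured TCP pose, the force, the opening and the grip force at its end, in the units of the state.
- ctrl.get_state(): the state, without advancing time (a new reading comes with each control period).
- grab_frame(name): name is "scene" or "top"; returns a dict with "color" (480x640x3 uint8, red, green, blue), "z_map" (480x640 float32, m along the optical axis (not along the pixel's ray), 0 where there is no reading), "fx", "fy", "cx", "cy" (pixels), "R" (3x3) and "t" (3): a world point X has camera coordinates R X + t. Camera axes: x right, y down, z forward; pixel columns grow to the right and rows downward; lengths in m; the calibration is good to about 2 mm. A picture is of the moment at which its call begins.
- workorder.close_job(): hands the job in; it is judged then, once.
The state is a dict: "time_s": time; "joints": joint angles; "qd": joint speeds; "joint_torque": joint torques, N m; "ee_pos": TCP position; "orientation": TCP orientation; "force": force on the tool from outside, world axes, zero at the start; "torque": the same for the moment, N m; "width": opening from 0.0 (shut) to 1.0 (fully open); "grip_force": force on a finger pad.
Only numpy, scipy, OpenCV 4.12 (cv2) and the standard library are available. Lean on these libraries where they do the work, as an engineer would, in place of code of your own. Each camera call takes 0.05 s, during which the arm holds its last target. There are 200 camera calls.

TASK

Seat the brass clock movement: pull the holder's sprung lever through its stroke so that the movement slides fully home against its stop, and ease the lever slowly back to rest without letting it snap. Then close the hinged lid over it, take the locking pin with the slim stem from the rack and push it down through the aligned holes of both halves until its flange presses the lid fully shut. Finish still holding or pressing on the pin so that the sprung lid stays shut, and leave the other things on the bench where they are.

Things in the scene. Friction and masses are not known exactly. Their poses are not given: they have to be found in the camera images.
- jig: Base half of a clamshell holder, fixed: steel plate 205 x 100 x 12 mm (x -90 to 115, y +-50); origin on the bench, z up, x from the lid hinge (near end) to the end block (far end). Guides 20 mm high form a 52 mm wide channel along x, floor at z 12 mm, ended by a block (x 56 to 104, top at z 32 mm) with the pin hole; its near face is the movement's stop.
- base_hole (a point): Centre of the mouth of the 12 mm round hole in the end block of the base half, at x = 80, y = 0, z = 32 mm in the jig's frame; the hole goes straight down 20 mm to z = 12 mm.
- movement: Square brass clock movement, 50 x 50 x 14 mm, about 0.18 kg, loose in the channel of the base half; origin in the centre of its underside. Starts 9 to 20 mm short of the stop; fully home its far face touches the end block (origin at x = 31, y = 0, z = 12 mm in the jig's frame).
- lever (a joint): Sprung lever, rad: 0 at rest, grows as its post is pulled towards the jig's -x (anticlockwise from above), limit 0.70. A straight bar on a vertical pivot: the 100 mm arm to the jig's +y carries the post, the 62 mm arm has a roller that pushes the movement to its stop, home at about 0.56. The spring pulls back to 0: 2 N at the post at rest, 6 N at 0.56; let go in mid-stroke it snaps.
- lever_pivot (a point): Pivot of the lever (vertical axis), at x = -17.5, y = 62, z = 12 mm in the jig's frame.
- lever_post (a point): Top centre of the lever's upright round steel post, 14 mm in diameter, 54 mm tall (z from 22 to 76 mm above the bench), to be pinched from above; it lies 100 mm from the pivot: at rest at x = 10, y = 158 mm in the jig's frame, at 0.56 rad at x = -45, y = 158 mm.
- lid (a joint): Lid half (aluminium frame 179 x 72 x 8 mm), hinged at the jig's near end, rad: 0 shut, 1.57 upright. It stays where left above about 1 rad, lower it sinks by its weight (0.2 kg). A sprung pad under it meets the movement at about 0.06 rad: unpressed it rests at 0.03 to 0.06, shutting it at the hole takes about 6 N, and it rises again if let go.
- lid_hinge (a point): Middle of the lid's hinge axis, which runs along the jig's y; at x = -75, y = 0, z = 36 mm in the jig's frame. With the lid shut its underside is 2 mm below and its top 6 mm above the axis (z = 34 to 42 mm).
- lid_hole (a point): Centre of the 12 mm through hole on the outer (top) face of the lid, 155 mm from the hinge axis, in the lid's solid end plate (131 to 179 mm from the axis); straight over base_hole when shut.
- pin: Steel locking pin upright in the rack: shaft 10 mm diameter, 28 mm long, chamfered foot; then a flange 23 mm wide, 4 mm thick; then a round stem 14 mm diameter, 36 mm long to hold it by; 68 mm in all, 50 g. Origin at the foot, z up along the pin. In the rack its flange lies on the rack's top: foot 8 mm above the bench, stem from 40 to 76 mm.
- rack: Wooden block 110 x 45 x 36 mm (long side along its x), fixed; two 16.5 mm holes 28 mm either side of its centre hold the pin and the punch, either way round. Origin in the centre of its underside.
- punch: Bystander in the other hole of the rack: stubby steel punch, shaft 14 mm in diameter (too thick for the jig), squat head 25 mm in diameter and 14 mm high, no stem. Origin at its foot.
- screwdriver: Bystander: screwdriver 150 mm long, lying right of the jig.
- loupe: Bystander: black eye loupe, 38 mm wide, 28 mm tall, left of the jig's far end.
- oil: Bystander: small oil bottle, 28 mm in diameter, 60 mm tall, left of the jig's far end.
- bezel: Bystander: brass ring, 52 mm in diameter, 8 mm tall.
- jar: Bystander: small parts jar, 48 mm in diameter, 45 mm tall.
- pot: Bystander: white bowl, 70 mm in diameter, 30 mm tall.

How it is judged:
By the outcome, as a careful person would: the job done as asked, in the order asked, and still so for the second after the job is handed in, while the arm keeps its last pose, push and grip.
It also fails if it takes over 72 s, if anything falls off the work surface, if the arm or the gripper's body presses on something with over 40 N, if the wrist force passes 120 N, or if a joint passes its speed limit or range.

## Working session

There is one attempt and no reset: what is moved stays moved. The work goes in short steps, Python scripts to look and compute and a tool call to move; the robot and the scene stay as the last step left them, time stands still between calls to the robot, and variables do not carry over. Pictures are saved under pics/ and viewed, at most 10 in all, crops included, and the job is handed in when it is done.

Besides the shell and the picture viewer there is one more tool, called as name([rows], argument=value, ...), one row to a line, values as JSON. drive_tool: Moves the arm, as the interface text tells. Shift numbers are shares of 200 mm and turn numbers shares of 30 degrees, none past 1 either way. Its arguments: {"type":"object","properties":{"targets":{"type":"array"},"fingers":{"type":"number"},"grip_force":{"type":"number"}},"required":["targets"]}

```bash
mkdir -p pics; python3 - <<'E'
from bench import ctrl, grab_frame
import cv2,numpy as np,pickle
s=ctrl.get_state();print({k:np.round(v,3).tolist() for k,v in s.items()})
for n in("scene","top"):
    f=grab_frame(n);pickle.dump(f,open(n+'.pkl','wb'))
    cv2.imwrite(f'pics/{n}0.png',f['color'][:,:,::-1])
    print(n,f['fx'],f['cx'],f['cy'],np.round(f['R'],3).tolist(),f['t'], -f['R'].T@f['t'])
E
```

```text
{'time_s': 0.0, 'joints': [-1.486, 0.313, 1.498, -0.0, 1.331, -0.223], 'qd': [0.0, 0.0, 0.001, -0.0, -0.0, -0.0], 'joint_torque': [-0.001, -40.221, -25.227, 0.069, 0.035, -0.0], 'ee_pos': [0.159, -0.5, 0.238], 'orientation': [-3.103, -0.481, -0.0], 'force': [0.237, -0.366, 0.045], 'torque': [-0.023, -0.011, 0.023], 'grip_force': 0.0, 'width': 0.999}
scene 473.4285425186816 320.2280117149595 230.81821901475624 [[-0.123, 0.992, -0.014], [0.79, 0.089, -0.607], [-0.601, -0.086, -0.795]] [ 0.11488472 -0.36290691  1.40816272] [1.14712994 0.0393573  0.90020334]
top 613.4686705329626 322.29922940594446 232.62082747344203 [[0.028, -0.999, 0.023], [-0.996, -0.029, -0.085], [0.085, -0.02, -0.996]] [-0.06294609  0.54614872  1.38426421] [ 0.42736663 -0.0187632   1.42668628]
```

View pics/top0.png

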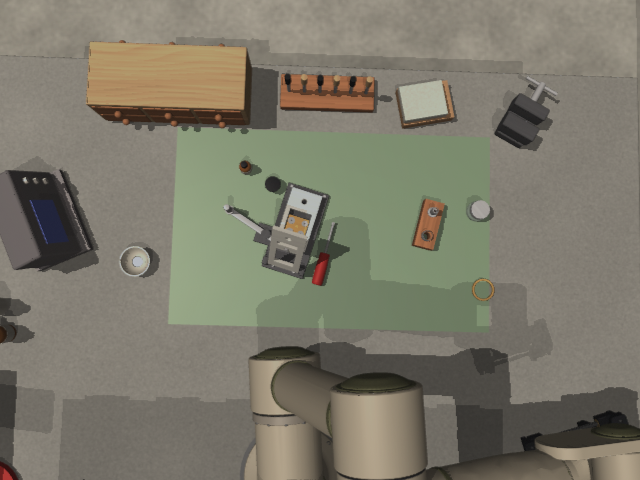

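View pics/scene0.png

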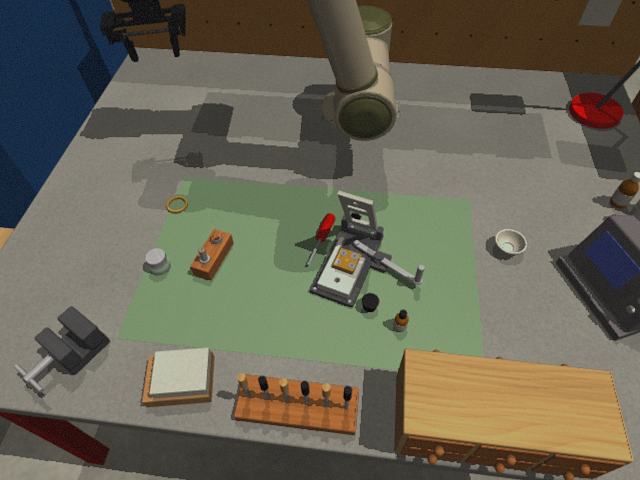

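The top view shows the jig at about (295,230), with the hole at (304,201), the lever post at (227,209) and the lid raised at the near end. The rack is at (429,224), holding two items at (435,211) and (428,236). I'll zoom in on these.

```bash
cat > h.py <<'E'
import numpy as np,cv2,pickle
def ray(f,u,v):
    R,t=np.array(f['R']),np.array(f['t']);c=-R.T@t
    return c,R.T@np.array([(u-f['cx'])/f['fx'],(v-f['cy'])/f['fy'],1])
def onz(f,u,v,z):
    c,d=ray(f,u,v);return c+d*(z-c[2])/d[2]
def proj(f,X):
    p=np.array(f['R'])@X+f['t'];return p[0]/p[2]*f['fx']+f['cx'],p[1]/p[2]*f['fy']+f['cy']
def zpt(f,u,v):
    c,d=ray(f,u,v);return c+d*f['z_map'][int(round(v)),int(round(u))]
E
python3 - <<'E'
from h import *
t=pickle.load(open('top.pkl','rb'));s=pickle.load(open('scene.pkl','rb'))
a=cv2.resize(t['color'][150:290,215:345],None,fx=4,fy=4,interpolation=2)[:,:,::-1]
b=cv2.resize(t['color'][190:260,400:450],None,fx=4,fy=4,interpolation=2)[:,:,::-1]
c=cv2.resize(s['color'][225:285,185:240],None,fx=4,fy=4,interpolation=2)[:,:,::-1]
im=np.zeros((560,760,3),np.uint8);im[:,:520]=a;im[:280,530:730]=b;im[290:530,530:750]=c
cv2.imwrite('pics/crop1.png',im)
d=cv2.resize(s['color'][180:320,300:440],None,fx=4,fy=4,interpolation=2)[:,:,::-1];cv2.imwrite('pics/crop2.png',d)
E
```

```text
(no output)
```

View pics/crop1.png

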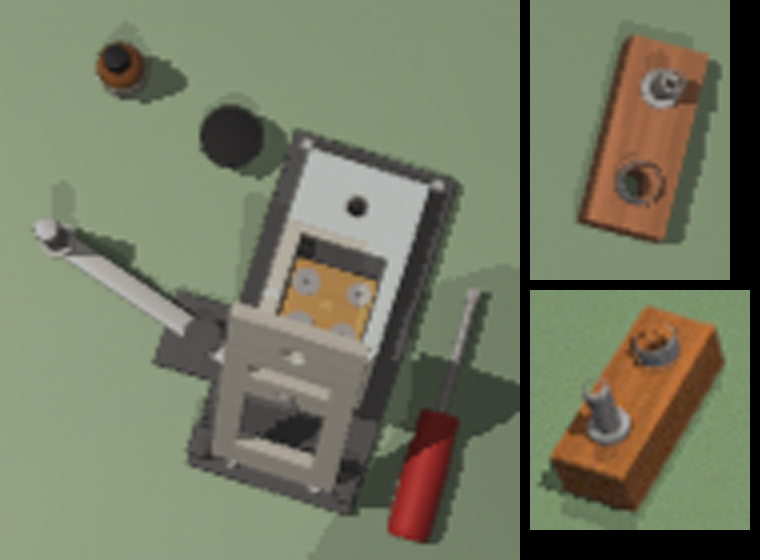

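View pics/crop2.png

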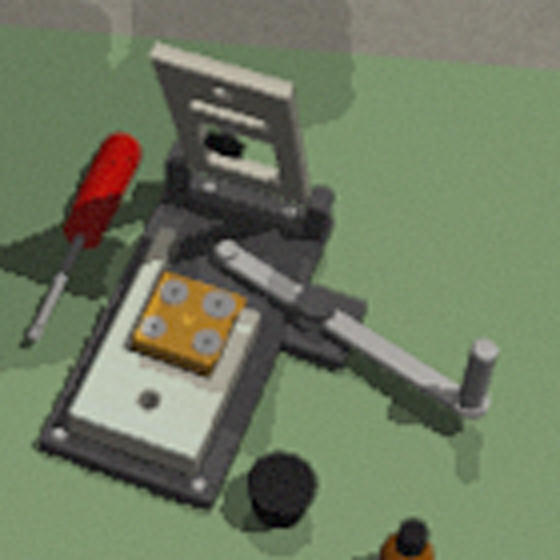

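Crop readings:
- **Pin:** it has the slim stem and stands in the rack's far hole, with the stem top near (435.5,210.5) in the top view. The punch is in the other hole.
- **Jig:** the base hole is at top (304,201) and scene (337,280). The post top is at top (226,207.5) and scene (421,267).
- **Lid:** it stands nearly upright, leaning over the channel.

```bash
cat >> h.py <<'E'
def tri(obs):
    A=np.zeros((3,3));b=np.zeros(3);
    for f,u,v in obs:
        c,d=ray(f,u,v);d=d/np.linalg.norm(d);P=np.eye(3)-np.outer(d,d);A+=P;b+=P@c
    return np.linalg.solve(A,b)
E
python3 - <<'E'
from h import *
t=pickle.load(open('top.pkl','rb'));s=pickle.load(open('scene.pkl','rb'))
np.set_printoptions(precision=4,suppress=True)
def dark(f,u,v,r=5):
    g=f['color'].mean(2)[v-r:v+r+1,u-r:u+r+1];w=np.clip(np.median(g)-15-g,0,None)
    yy,xx=np.mgrid[v-r:v+r+1,u-r:u+r+1];return (w*xx).sum()/w.sum(),(w*yy).sum()/w.sum()
ht=dark(t,304,201);hs=dark(s,337,280,4);print(ht,hs)
print('hole',onz(t,*ht,.032),onz(s,*hs,.032),tri([(t,*ht),(s,*hs)]))
tc=lambda x,y:(215+(x+.5)/4-.5,150+(y+.5)/4-.5)
sc=lambda x,y:(300+(x+.5)/4-.5,180+(y+.5)/4-.5)
p=tri([(t,*tc(46,231)),(s,*sc(485,348))]);print('post',p,onz(t,*tc(46,231),.076),onz(s,*sc(485,348),.076))
for n,a in dict(FL=(297,133),FR=(457,181),NL=(190,458),NR=(352,512)).items(): print(n,onz(t,*tc(*a),.012))
for n,a in dict(FL=(212,505),FR=(43,443)).items(): print(n,'scene',onz(s,*sc(*a),.012))
pt=(400+(673-530+.5)/4-.5,190+83.5/4-.5);ps=(185+(599-530+.5)/4-.5,225+(389-290+.5)/4-.5)
print('pin',tri([(t,*pt),(s,*ps)]),onz(t,*pt,.076),onz(s,*ps,.076))
print('flange',onz(t,400+(661-530)/4-.4,190+90/4-.4,.040),onz(s,185+(606-530)/4-.4,225+(426-290)/4-.4,.040))
# lid top edge two corners (outer) 
for a,b in(((232,308),(292,86)),((370,352),(156,46))): print('lid',tri([(t,*tc(*a)),(s,*sc(*b))]))
# rack corners top z .036
for a in((632,38),(708,54),(580,217),(655,238)): print('rack',onz(t,400+(a[0]-530)/4-.4,190+a[1]/4-.4,.036))
# movement top far face
for a in((297,255),(377,281)): print('mov',onz(t,*tc(*a),.026))
E
```

```text
(np.float64(303.75602197492606), np.float64(201.3328637836315)) (np.float64(336.8717761112127), np.float64(279.60599963416865))
hole [ 0.6177 -0.0027  0.032 ] [ 0.6166 -0.003   0.032 ] [ 0.6175 -0.0028  0.0334]
post [0.5929 0.1679 0.0764] [0.593  0.1678 0.076 ] [0.5926 0.1681 0.076 ]
FL [0.6626 0.0335 0.012 ]
FR [ 0.6373 -0.0604  0.012 ]
NL [0.472  0.0888 0.012 ]
NR [ 0.4436 -0.0052  0.012 ]
FL scene [0.6648 0.0355 0.012 ]
FR scene [ 0.6379 -0.0579  0.012 ]
pin [ 0.6004 -0.2963  0.0743] [ 0.6004 -0.2966  0.076 ] [ 0.6015 -0.295   0.076 ]
flange [ 0.6008 -0.2971  0.04  ] [ 0.6014 -0.299   0.04  ]
lid [0.541  0.0559 0.2084]
lid [ 0.5211 -0.0127  0.2068]
rack [ 0.6308 -0.2808  0.036 ]
rack [ 0.6229 -0.3247  0.036 ]
rack [ 0.5271 -0.2525  0.036 ]
rack [ 0.5163 -0.2955  0.036 ]
mov [0.5896 0.0307 0.026 ]
mov [ 0.576  -0.0157  0.026 ]
```

```bash
cat > plan.py <<'E'
# plan.py: rows (fractions) from commanded pose to world targets (mm, deg); each target = one call
import sys,json,os,numpy as np
J=dict(o=np.array([540.3,19.1]),yaw=-15.9)
def jig(x,y):
    a=np.radians(J['yaw']);return J['o']+[x*np.cos(a)-y*np.sin(a),x*np.sin(a)+y*np.cos(a)]
def load(): return np.array(json.load(open('cmd.json'))) if os.path.exists('cmd.json') else np.array([159,-500,239,17.62])
def rel(c,t):
    a=np.radians(c[3]);d=np.array(t[:3])-c[:3]
    f=np.array([d[0]*np.cos(a)+d[1]*np.sin(a),d[0]*np.sin(a)-d[1]*np.cos(a),-d[2]])/200
    return np.round(np.r_[f,-(t[3]-c[3])/30],3)
def app(c,f):
    a=np.radians(c[3]);x,y,z=f[:3]*200
    return np.array([c[0]+x*np.cos(a)+y*np.sin(a),c[1]+x*np.sin(a)-y*np.cos(a),c[2]-z,c[3]-30*f[3]])
def calls(ts):
    c=load()
    for t in ts:
        f=rel(c,t);c=app(c,f);print('tx %g ty %g tz %g wz %g'%tuple(f),'BAD' if abs(f).max()>1 else '',' ->',np.round(c,1))
    json.dump(list(c),open('cmd.json','w'))
def rows(ts):
    c=load();
    for t in ts: f=rel(c,t);print('{"tx":%g,"ty":%g,"tz":%g,"wz":%g},'%tuple(f),end='')
    json.dump(list(app(c,f)),open('cmd.json','w'));print()
E
python3 - <<'E'
from plan import *
p=np.array([593,168.2])
a=np.array([159,-500]);d=p-a
calls([(*a+d*.28,300,17.6),(*a+d*.56,300,17.6),(*a+d*.82,300,45.6),(*p,200,74.1),(*p,125,74.1)])
E
```

```text
tx 0.862 ty -0.708 tz -0.305 wz 0.001   -> [ 280.4 -312.9  300.    17.6]
tx 0.862 ty -0.708 tz -0 wz -0   -> [ 402.  -125.8  300.    17.6]
tx 0.8 ty -0.657 tz -0 wz -0.934   -> [514.8  47.8 300.   45.6]
tx 0.704 ty -0.142 tz 0.5 wz -0.95   -> [593.  168.3 200.   74.1]
tx -0.001 ty 0 tz 0.375 wz 0   -> [593.  168.1 125.   74.1]
```

drive_tool([
  {"tx":0.862,"ty":-0.708,"tz":-0.305},
  {"tx":0.862,"ty":-0.708,"tz":-0.305},
  {"tx":0.862,"ty":-0.708,"tz":-0.305},
  {"tx":0.862,"ty":-0.708,"tz":-0.305},
  {"tx":0.862,"ty":-0.708,"tz":-0.305},
], fingers=0.4)

```text
schema error: expected keys tx, ty, tz, wx, wy, wz
```

drive_tool([
  {"tx":0.862,"ty":-0.708},
  {"tx":0.862,"ty":-0.708},
  {"tx":0.862,"ty":-0.708},
  {"tx":0.862,"ty":-0.708},
  {"tx":0.862,"ty":-0.708},
])

```text
schema error: expected keys tx, ty, tz, wx, wy, wz
```

drive_tool([
  {"tx":0.8,"ty":-0.657,"wz":-0.934},
  {"tx":0.8,"ty":-0.657,"wz":-0.934},
  {"tx":0.8,"ty":-0.657,"wz":-0.934},
  {"tx":0.8,"ty":-0.657,"wz":-0.934},
  {"tx":0.8,"ty":-0.657,"wz":-0.934},
])

```text
schema error: expected keys tx, ty, tz, wx, wy, wz
```

drive_tool([
  {"tx":0.704,"ty":-0.142,"tz":0.5,"wz":-0.95},
  {"tx":0.704,"ty":-0.142,"tz":0.5,"wz":-0.95},
  {"tx":0.704,"ty":-0.142,"tz":0.5,"wz":-0.95},
  {"tx":0.704,"ty":-0.142,"tz":0.5,"wz":-0.95},
  {"tx":0.704,"ty":-0.142,"tz":0.5,"wz":-0.95},
])

```text
schema error: expected keys tx, ty, tz, wx, wy, wz
```

drive_tool([
  {"tx":-0.001,"tz":0.375},
  {"tx":-0.001,"tz":0.375},
  {"tx":-0.001,"tz":0.375},
  {"tx":-0.001,"tz":0.375},
])

```text
schema error: expected keys tx, ty, tz, wx, wy, wz
```

All six keys are required in every row.

drive_tool([
  {"tx":0.862,"ty":-0.708,"tz":-0.305,"wx":0,"wy":0,"wz":0},
  {"tx":0.862,"ty":-0.708,"tz":-0.305,"wx":0,"wy":0,"wz":0},
  {"tx":0.862,"ty":-0.708,"tz":-0.305,"wx":0,"wy":0,"wz":0},
  {"tx":0.862,"ty":-0.708,"tz":-0.305,"wx":0,"wy":0,"wz":0},
  {"tx":0.862,"ty":-0.708,"tz":-0.305,"wx":0,"wy":0,"wz":0},
], fingers=0.4)

```text
time_s: 0.72
ee_pos: [0.2815, -0.3116, 0.3006]
orientation: [3.102, 0.487, 0.001]
force: [-1.0, -1.1, -0.3]
width: 0.603
grip_force: 0.0
```

drive_tool([
  {"tx":0.862,"ty":-0.708,"tz":0,"wx":0,"wy":0,"wz":0},
  {"tx":0.862,"ty":-0.708,"tz":0,"wx":0,"wy":0,"wz":0},
  {"tx":0.862,"ty":-0.708,"tz":0,"wx":0,"wy":0,"wz":0},
  {"tx":0.862,"ty":-0.708,"tz":0,"wx":0,"wy":0,"wz":0},
  {"tx":0.862,"ty":-0.708,"tz":0,"wx":0,"wy":0,"wz":0},
])

```text
time_s: 1.35
ee_pos: [0.4024, -0.1252, 0.2991]
orientation: [-3.103, -0.486, 0.001]
force: [-0.2, -0.9, -0.5]
width: 0.599
grip_force: 0.0
```

drive_tool([
  {"tx":0.8,"ty":-0.657,"tz":0,"wx":0,"wy":0,"wz":-0.934},
  {"tx":0.8,"ty":-0.657,"tz":0,"wx":0,"wy":0,"wz":-0.934},
  {"tx":0.8,"ty":-0.657,"tz":0,"wx":0,"wy":0,"wz":-0.934},
  {"tx":0.8,"ty":-0.657,"tz":0,"wx":0,"wy":0,"wz":-0.934},
  {"tx":0.8,"ty":-0.657,"tz":0,"wx":0,"wy":0,"wz":-0.934},
])

```text
time_s: 1.98
ee_pos: [0.5147, 0.0468, 0.299]
orientation: [-2.896, -1.217, 0.002]
force: [0.1, -0.3, -0.5]
width: 0.595
grip_force: 0.0
```

drive_tool([
  {"tx":0.704,"ty":-0.142,"tz":0.5,"wx":0,"wy":0,"wz":-0.95},
  {"tx":0.704,"ty":-0.142,"tz":0.5,"wx":0,"wy":0,"wz":-0.95},
  {"tx":0.704,"ty":-0.142,"tz":0.5,"wx":0,"wy":0,"wz":-0.95},
  {"tx":0.704,"ty":-0.142,"tz":0.5,"wx":0,"wy":0,"wz":-0.95},
  {"tx":0.704,"ty":-0.142,"tz":0.5,"wx":0,"wy":0,"wz":-0.95},
])

```text
time_s: 2.6
ee_pos: [0.5928, 0.166, 0.2006]
orientation: [2.509, 1.889, 0.001]
force: [0.1, 0.6, -0.9]
width: 0.604
grip_force: 0.0
```

drive_tool([
  {"tx":-0.001,"ty":0,"tz":0.375,"wx":0,"wy":0,"wz":0},
  {"tx":-0.001,"ty":0,"tz":0.375,"wx":0,"wy":0,"wz":0},
  {"tx":-0.001,"ty":0,"tz":0.375,"wx":0,"wy":0,"wz":0},
  {"tx":-0.001,"ty":0,"tz":0.375,"wx":0,"wy":0,"wz":0},
])

```text
time_s: 3.1
ee_pos: [0.5937, 0.1678, 0.1273]
orientation: [2.505, 1.892, 0.005]
force: [0.1, -0.4, -0.9]
width: 0.602
grip_force: 0.0
```

drive_tool([
  {"tx":0,"ty":0,"tz":0.2,"wx":0,"wy":0,"wz":0},
  {"tx":0,"ty":0,"tz":0.4,"wx":0,"wy":0,"wz":0},
  {"tx":0,"ty":0,"tz":0.4,"wx":0,"wy":0,"wz":0},
  {"tx":0,"ty":0,"tz":0.4,"wx":0,"wy":0,"wz":0},
])

```text
time_s: 3.6
ee_pos: [0.5939, 0.1682, 0.0473]
orientation: [2.505, 1.893, 0.005]
force: [-0.7, 0.1, 0.7]
width: 0.6
grip_force: 0.0
```

drive_tool([
  {"tx":0,"ty":0,"tz":0,"wx":0,"wy":0,"wz":0},
  {"tx":0,"ty":0,"tz":0,"wx":0,"wy":0,"wz":0},
  {"tx":0,"ty":0,"tz":0,"wx":0,"wy":0,"wz":0},
  {"tx":0,"ty":0,"tz":0,"wx":0,"wy":0,"wz":0},
  {"tx":0,"ty":0,"tz":0,"wx":0,"wy":0,"wz":0},
  {"tx":0,"ty":0,"tz":0,"wx":0,"wy":0,"wz":0},
], fingers=1, grip_force=25)

```text
time_s: 4.35
ee_pos: [0.5931, 0.1682, 0.045]
orientation: [2.506, 1.894, 0.002]
force: [4.4, 1.6, 0.1]
width: 0.145
grip_force: 25.0
```

```bash
python3 - <<'E'
from plan import *
c=load();c[2]-=80;json.dump(list(c),open('cmd.json','w'))
def arc(th):
    a=np.radians(73.99)+th;return (*jig(-17.5+99.87*np.cos(a),62+99.87*np.sin(a)),45,74.1)
s=np.array(arc(0));off=c[:3]-s[:3];print(off)
def A(th): q=np.array(arc(th));q[:3]+=off;return q
rows([A(t) for t in np.arange(.04,.521,.04)])
rows([A(t) for t in (.53,.54,.55,.56)])
rows([A(t) for t in (.57,.58,.59)])
E
```

```text
[-0.29341317 -0.17967349  0.        ]
{"tx":0.005,"ty":-0.019,"tz":-0,"wz":0},{"tx":0.009,"ty":-0.039,"tz":-0,"wz":0},{"tx":0.013,"ty":-0.058,"tz":-0,"wz":0},{"tx":0.016,"ty":-0.078,"tz":-0,"wz":0},{"tx":0.018,"ty":-0.098,"tz":-0,"wz":0},{"tx":0.019,"ty":-0.118,"tz":-0,"wz":0},{"tx":0.019,"ty":-0.138,"tz":-0,"wz":0},{"tx":0.019,"ty":-0.158,"tz":-0,"wz":0},{"tx":0.018,"ty":-0.178,"tz":-0,"wz":0},{"tx":0.016,"ty":-0.198,"tz":-0,"wz":0},{"tx":0.013,"ty":-0.218,"tz":-0,"wz":0},{"tx":0.009,"ty":-0.237,"tz":-0,"wz":0},{"tx":0.005,"ty":-0.257,"tz":-0,"wz":0},
{"tx":-0.001,"ty":-0.005,"tz":-0,"wz":0},{"tx":-0.002,"ty":-0.009,"tz":-0,"wz":0},{"tx":-0.004,"ty":-0.014,"tz":-0,"wz":0},{"tx":-0.005,"ty":-0.019,"tz":-0,"wz":0},
{"tx":-0.002,"ty":-0.005,"tz":-0,"wz":0},{"tx":-0.003,"ty":-0.01,"tz":-0,"wz":0},{"tx":-0.004,"ty":-0.014,"tz":-0,"wz":0},
```

drive_tool([
  {"tx":0.005,"ty":-0.019,"tz":0,"wx":0,"wy":0,"wz":0},
  {"tx":0.009,"ty":-0.039,"tz":0,"wx":0,"wy":0,"wz":0},
  {"tx":0.013,"ty":-0.058,"tz":0,"wx":0,"wy":0,"wz":0},
  {"tx":0.016,"ty":-0.078,"tz":0,"wx":0,"wy":0,"wz":0},
  {"tx":0.018,"ty":-0.098,"tz":0,"wx":0,"wy":0,"wz":0},
  {"tx":0.019,"ty":-0.118,"tz":0,"wx":0,"wy":0,"wz":0},
  {"tx":0.019,"ty":-0.138,"tz":0,"wx":0,"wy":0,"wz":0},
  {"tx":0.019,"ty":-0.158,"tz":0,"wx":0,"wy":0,"wz":0},
  {"tx":0.018,"ty":-0.178,"tz":0,"wx":0,"wy":0,"wz":0},
  {"tx":0.016,"ty":-0.198,"tz":0,"wx":0,"wy":0,"wz":0},
  {"tx":0.013,"ty":-0.218,"tz":0,"wx":0,"wy":0,"wz":0},
  {"tx":0.009,"ty":-0.237,"tz":0,"wx":0,"wy":0,"wz":0},
  {"tx":0.005,"ty":-0.257,"tz":0,"wx":0,"wy":0,"wz":0},
  {"tx":0.005,"ty":-0.257,"tz":0,"wx":0,"wy":0,"wz":0},
])

```text
time_s: 6.1
ee_pos: [0.5446, 0.1838, 0.0453]
orientation: [2.505, 1.894, 0.006]
force: [7.6, 6.7, -2.2]
width: 0.148
grip_force: 25.0
```

drive_tool([
  {"tx":-0.001,"ty":-0.005,"tz":0,"wx":0,"wy":0,"wz":0},
  {"tx":-0.002,"ty":-0.009,"tz":0,"wx":0,"wy":0,"wz":0},
  {"tx":-0.004,"ty":-0.014,"tz":0,"wx":0,"wy":0,"wz":0},
  {"tx":-0.004,"ty":-0.014,"tz":0,"wx":0,"wy":0,"wz":0},
])

```text
time_s: 6.6
ee_pos: [0.5428, 0.1837, 0.0454]
orientation: [2.504, 1.892, 0.01]
force: [14.0, 5.8, -4.9]
width: 0.148
grip_force: 25.0
```

```bash
python3 - <<'E'
from h import *
from bench import grab_frame
o=[]
for n in('top','scene'):
    f=grab_frame(n)
    c=f['color'][165:265,255:355] if n=='top' else f['color'][225:325,300:400]
    o.append(cv2.resize(c,None,fx=4,fy=4,interpolation=2)[:,:,::-1])
cv2.imwrite('pics/home.png',np.hstack(o))
E
```

```text
(no output)
```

View pics/home.png

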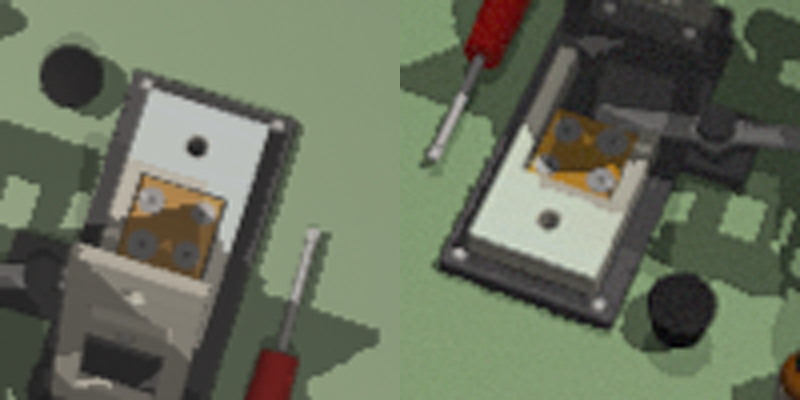

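The movement's far edge now meets the end block in both views. I'll press a touch further, then ease the lever back slowly.

```bash
python3 - <<'E'
from plan import *
off=np.array([-.293,-.18,0,0])
def A(th):
    a=np.radians(73.99)+th;return np.array((*jig(-17.5+99.87*np.cos(a),62+99.87*np.sin(a)),45,74.1))+off
json.dump(list(A(.55)),open('cmd.json','w'))
rows([A(.56),A(.562)])
rows([A(t) for t in np.linspace(.55,.3,16)])
rows([A(t) for t in np.linspace(.285,-.005,19)])
E
```

```text
{"tx":-0.001,"ty":-0.005,"tz":-0,"wz":-0},{"tx":-0.002,"ty":-0.006,"tz":-0,"wz":-0},
{"tx":0.002,"ty":0.006,"tz":-0,"wz":-0},{"tx":0.004,"ty":0.014,"tz":-0,"wz":-0},{"tx":0.006,"ty":0.022,"tz":-0,"wz":-0},{"tx":0.008,"ty":0.03,"tz":-0,"wz":-0},{"tx":0.01,"ty":0.038,"tz":-0,"wz":-0},{"tx":0.011,"ty":0.047,"tz":-0,"wz":-0},{"tx":0.013,"ty":0.055,"tz":-0,"wz":-0},{"tx":0.014,"ty":0.063,"tz":-0,"wz":-0},{"tx":0.015,"ty":0.071,"tz":-0,"wz":-0},{"tx":0.017,"ty":0.079,"tz":-0,"wz":-0},{"tx":0.017,"ty":0.088,"tz":-0,"wz":-0},{"tx":0.018,"ty":0.096,"tz":-0,"wz":-0},{"tx":0.019,"ty":0.104,"tz":-0,"wz":-0},{"tx":0.019,"ty":0.113,"tz":-0,"wz":-0},{"tx":0.02,"ty":0.121,"tz":-0,"wz":-0},{"tx":0.02,"ty":0.129,"tz":-0,"wz":-0},
{"tx":0,"ty":0.008,"tz":-0,"wz":-0},{"tx":0,"ty":0.016,"tz":-0,"wz":-0},{"tx":-0,"ty":0.024,"tz":-0,"wz":-0},{"tx":-0,"ty":0.032,"tz":-0,"wz":-0},{"tx":-0.001,"ty":0.04,"tz":-0,"wz":-0},{"tx":-0.001,"ty":0.048,"tz":-0,"wz":-0},{"tx":-0.002,"ty":0.056,"tz":-0,"wz":-0},{"tx":-0.003,"ty":0.064,"tz":-0,"wz":-0},{"tx":-0.004,"ty":0.072,"tz":-0,"wz":-0},{"tx":-0.005,"ty":0.08,"tz":-0,"wz":-0},{"tx":-0.006,"ty":0.088,"tz":-0,"wz":-0},{"tx":-0.007,"ty":0.096,"tz":-0,"wz":-0},{"tx":-0.009,"ty":0.104,"tz":-0,"wz":-0},{"tx":-0.01,"ty":0.112,"tz":-0,"wz":-0},{"tx":-0.012,"ty":0.119,"tz":-0,"wz":-0},{"tx":-0.014,"ty":0.127,"tz":-0,"wz":-0},{"tx":-0.016,"ty":0.135,"tz":-0,"wz":-0},{"tx":-0.018,"ty":0.143,"tz":-0,"wz":-0},{"tx":-0.02,"ty":0.151,"tz":-0,"wz":-0},
```

drive_tool([
  {"tx":-0.001,"ty":-0.005,"tz":0,"wx":0,"wy":0,"wz":0},
  {"tx":-0.002,"ty":-0.006,"tz":0,"wx":0,"wy":0,"wz":0},
  {"tx":-0.002,"ty":-0.006,"tz":0,"wx":0,"wy":0,"wz":0},
])

```text
time_s: 7.08
ee_pos: [0.5424, 0.1837, 0.0454]
orientation: [2.503, 1.892, 0.013]
force: [17.5, 6.8, -7.6]
width: 0.149
grip_force: 25.0
```

drive_tool([
  {"tx":0.002,"ty":0.006,"tz":0,"wx":0,"wy":0,"wz":0},
  {"tx":0.004,"ty":0.014,"tz":0,"wx":0,"wy":0,"wz":0},
  {"tx":0.006,"ty":0.022,"tz":0,"wx":0,"wy":0,"wz":0},
  {"tx":0.008,"ty":0.03,"tz":0,"wx":0,"wy":0,"wz":0},
  {"tx":0.01,"ty":0.038,"tz":0,"wx":0,"wy":0,"wz":0},
  {"tx":0.011,"ty":0.047,"tz":0,"wx":0,"wy":0,"wz":0},
  {"tx":0.013,"ty":0.055,"tz":0,"wx":0,"wy":0,"wz":0},
  {"tx":0.014,"ty":0.063,"tz":0,"wx":0,"wy":0,"wz":0},
  {"tx":0.015,"ty":0.071,"tz":0,"wx":0,"wy":0,"wz":0},
  {"tx":0.017,"ty":0.079,"tz":0,"wx":0,"wy":0,"wz":0},
  {"tx":0.017,"ty":0.088,"tz":0,"wx":0,"wy":0,"wz":0},
  {"tx":0.018,"ty":0.096,"tz":0,"wx":0,"wy":0,"wz":0},
  {"tx":0.019,"ty":0.104,"tz":0,"wx":0,"wy":0,"wz":0},
  {"tx":0.019,"ty":0.113,"tz":0,"wx":0,"wy":0,"wz":0},
  {"tx":0.02,"ty":0.121,"tz":0,"wx":0,"wy":0,"wz":0},
  {"tx":0.02,"ty":0.129,"tz":0,"wx":0,"wy":0,"wz":0},
])

```text
time_s: 9.07
ee_pos: [0.5655, 0.1799, 0.0451]
orientation: [2.506, 1.894, 0.002]
force: [2.8, 4.0, 5.3]
width: 0.15
grip_force: 25.0
```

drive_tool([
  {"tx":0,"ty":0.008,"tz":0,"wx":0,"wy":0,"wz":0},
  {"tx":0,"ty":0.016,"tz":0,"wx":0,"wy":0,"wz":0},
  {"tx":0,"ty":0.024,"tz":0,"wx":0,"wy":0,"wz":0},
  {"tx":0,"ty":0.032,"tz":0,"wx":0,"wy":0,"wz":0},
  {"tx":-0.001,"ty":0.04,"tz":0,"wx":0,"wy":0,"wz":0},
  {"tx":-0.001,"ty":0.048,"tz":0,"wx":0,"wy":0,"wz":0},
  {"tx":-0.002,"ty":0.056,"tz":0,"wx":0,"wy":0,"wz":0},
  {"tx":-0.003,"ty":0.064,"tz":0,"wx":0,"wy":0,"wz":0},
  {"tx":-0.004,"ty":0.072,"tz":0,"wx":0,"wy":0,"wz":0},
  {"tx":-0.005,"ty":0.08,"tz":0,"wx":0,"wy":0,"wz":0},
  {"tx":-0.006,"ty":0.088,"tz":0,"wx":0,"wy":0,"wz":0},
  {"tx":-0.007,"ty":0.096,"tz":0,"wx":0,"wy":0,"wz":0},
  {"tx":-0.009,"ty":0.104,"tz":0,"wx":0,"wy":0,"wz":0},
  {"tx":-0.01,"ty":0.112,"tz":0,"wx":0,"wy":0,"wz":0},
  {"tx":-0.012,"ty":0.119,"tz":0,"wx":0,"wy":0,"wz":0},
  {"tx":-0.014,"ty":0.127,"tz":0,"wx":0,"wy":0,"wz":0},
  {"tx":-0.016,"ty":0.135,"tz":0,"wx":0,"wy":0,"wz":0},
  {"tx":-0.018,"ty":0.143,"tz":0,"wx":0,"wy":0,"wz":0},
  {"tx":-0.02,"ty":0.151,"tz":0,"wx":0,"wy":0,"wz":0},
  {"tx":-0.02,"ty":0.151,"tz":0,"wx":0,"wy":0,"wz":0},
])

```text
time_s: 11.58
ee_pos: [0.593, 0.1672, 0.045]
orientation: [2.506, 1.894, -0.002]
force: [-1.3, 0.5, 6.0]
width: 0.152
grip_force: 25.0
```

```bash
cat >> plan.py <<'E'
def lidP(th,s=148,half=17.5):
    return (*jig(-75+s*np.cos(th)-6*np.sin(th)-half,0),36+s*np.sin(th)+6*np.cos(th),74.1)
E
python3 - <<'E'
from plan import *
c=load();print(c)
q=np.array([*jig(-75,0)])
calls([(c[0],c[1],125,74.1),(c[0],c[1],300,74.1),(*q,300,74.1),(*q,182,74.1)])
rows([lidP(t) for t in (1.3,1.25,1.2,1.15,1.1,1.05)])
E
```

```text
[593.4483881  167.81218454  45.          74.1       ]
tx 0 ty 0 tz -0.4 wz -0   -> [593.4 167.8 125.   74.1]
tx 0 ty 0 tz -0.875 wz -0   -> [593.4 167.8 300.   74.1]
tx -0.788 ty -0.427 tz -0 wz -0   -> [468.1  39.6 300.   74.1]
tx 0 ty 0 tz 0.59 wz -0   -> [468.1  39.6 182.   74.1]
{"tx":0,"ty":0.082,"tz":0.009,"wz":-0},{"tx":0,"ty":0.117,"tz":0.018,"wz":-0},{"tx":0,"ty":0.153,"tz":0.029,"wz":-0},{"tx":0,"ty":0.188,"tz":0.042,"wz":-0},{"tx":0,"ty":0.222,"tz":0.057,"wz":-0},{"tx":0,"ty":0.255,"tz":0.073,"wz":-0},
```

drive_tool([
  {"tx":0,"ty":0,"tz":0,"wx":0,"wy":0,"wz":0},
  {"tx":0,"ty":0,"tz":0,"wx":0,"wy":0,"wz":0},
  {"tx":0,"ty":0,"tz":0,"wx":0,"wy":0,"wz":0},
  {"tx":0,"ty":0,"tz":0,"wx":0,"wy":0,"wz":0},
], fingers=0.55)

```text
time_s: 12.08
ee_pos: [0.5929, 0.1676, 0.0445]
orientation: [-2.506, -1.894, 0.001]
force: [-0.4, -0.4, 0.2]
width: 0.453
grip_force: 0.0
```

drive_tool([
  {"tx":0,"ty":0,"tz":-0.2,"wx":0,"wy":0,"wz":0},
  {"tx":0,"ty":0,"tz":-0.4,"wx":0,"wy":0,"wz":0},
  {"tx":0,"ty":0,"tz":-0.4,"wx":0,"wy":0,"wz":0},
])

```text
time_s: 12.45
ee_pos: [0.5944, 0.1679, 0.1278]
orientation: [2.504, 1.892, 0.007]
force: [0.7, 1.2, -0.0]
width: 0.448
grip_force: 0.0
```

drive_tool([
  {"tx":0,"ty":0,"tz":-0.875,"wx":0,"wy":0,"wz":0},
  {"tx":0,"ty":0,"tz":-0.875,"wx":0,"wy":0,"wz":0},
  {"tx":0,"ty":0,"tz":-0.875,"wx":0,"wy":0,"wz":0},
  {"tx":0,"ty":0,"tz":-0.875,"wx":0,"wy":0,"wz":0},
], fingers=1)

```text
time_s: 12.95
ee_pos: [0.5939, 0.1678, 0.3025]
orientation: [2.504, 1.892, 0.008]
force: [0.4, 0.2, -0.0]
width: 0.021
grip_force: 0.0
```

drive_tool([
  {"tx":-0.788,"ty":-0.427,"tz":0,"wx":0,"wy":0,"wz":0},
  {"tx":-0.788,"ty":-0.427,"tz":0,"wx":0,"wy":0,"wz":0},
  {"tx":-0.788,"ty":-0.427,"tz":0,"wx":0,"wy":0,"wz":0},
  {"tx":-0.788,"ty":-0.427,"tz":0,"wx":0,"wy":0,"wz":0},
  {"tx":-0.788,"ty":-0.427,"tz":0,"wx":0,"wy":0,"wz":0},
])

```text
time_s: 13.58
ee_pos: [0.4681, 0.0396, 0.2987]
orientation: [-2.506, -1.893, 0.001]
force: [-0.6, 0.2, -0.8]
width: 0.009
grip_force: 0.0
```

drive_tool([
  {"tx":0,"ty":0,"tz":0.3,"wx":0,"wy":0,"wz":0},
  {"tx":0,"ty":0,"tz":0.59,"wx":0,"wy":0,"wz":0},
  {"tx":0,"ty":0,"tz":0.59,"wx":0,"wy":0,"wz":0},
  {"tx":0,"ty":0,"tz":0.59,"wx":0,"wy":0,"wz":0},
])

```text
time_s: 14.08
ee_pos: [0.4692, 0.0397, 0.1834]
orientation: [2.504, 1.894, 0.002]
force: [-0.1, 0.2, 0.2]
width: 0.006
grip_force: 0.0
```

```bash
python3 - <<'E'
from h import *
from bench import grab_frame
f=grab_frame('scene');g=grab_frame('top')
a=cv2.resize(f['color'][100:300,270:450],None,fx=2,fy=2)[:,:,::-1]
b=cv2.resize(g['color'][150:350,210:390],None,fx=2,fy=2)[:,:,::-1]
cv2.imwrite('pics/lid1.png',np.hstack([a,b]))
E
```

```text
(no output)
```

View pics/lid1.png

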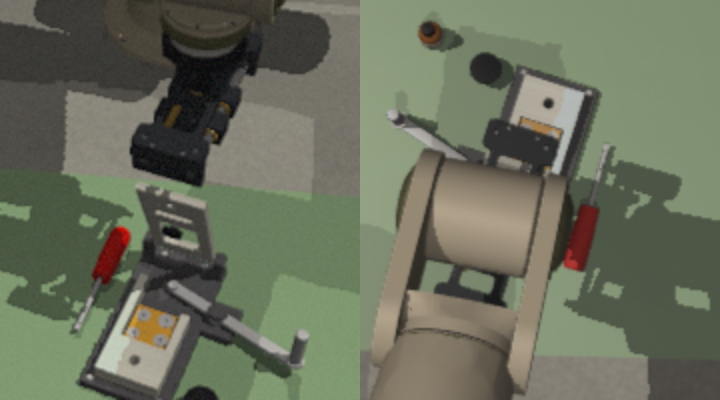

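The gripper is behind the raised lid with its body clear above, the lever is at rest, and the movement is at its stop. Now I'll push the lid over.

drive_tool([
  {"tx":0,"ty":0.041,"tz":0.005,"wx":0,"wy":0,"wz":0},
  {"tx":0,"ty":0.082,"tz":0.009,"wx":0,"wy":0,"wz":0},
  {"tx":0,"ty":0.117,"tz":0.018,"wx":0,"wy":0,"wz":0},
  {"tx":0,"ty":0.153,"tz":0.029,"wx":0,"wy":0,"wz":0},
  {"tx":0,"ty":0.188,"tz":0.042,"wx":0,"wy":0,"wz":0},
  {"tx":0,"ty":0.222,"tz":0.057,"wx":0,"wy":0,"wz":0},
  {"tx":0,"ty":0.255,"tz":0.073,"wx":0,"wy":0,"wz":0},
  {"tx":0,"ty":0.255,"tz":0.073,"wx":0,"wy":0,"wz":0},
])

```text
time_s: 15.18
ee_pos: [0.5171, 0.0254, 0.1668]
orientation: [-2.506, -1.894, 0.001]
force: [-0.5, -1.0, 0.5]
width: 0.007
grip_force: 0.0
```

```bash
python3 - <<'E'
from plan import *
print(load(),lidP(1.05))
rows([lidP(t) for t in np.arange(1.0,.54,-.05)])
rows([lidP(t) for t in np.arange(.5,.09,-.05)])
from h import *
from bench import grab_frame
f=grab_frame('scene')
cv2.imwrite('pics/lid2.png',cv2.resize(f['color'][120:300,290:440],None,fx=3,fy=3)[:,:,::-1])
E
```

```text
[517.18851419  25.66595128 167.4         74.1       ] (np.float64(517.1566337897889), np.float64(25.692561286396366), np.float64(167.36406367526487), 74.1)
{"tx":0,"ty":0.032,"tz":0.018,"wz":-0},{"tx":0,"ty":0.064,"tz":0.038,"wz":-0},{"tx":0,"ty":0.094,"tz":0.059,"wz":-0},{"tx":0,"ty":0.123,"tz":0.081,"wz":-0},{"tx":0,"ty":0.152,"tz":0.105,"wz":-0},{"tx":0,"ty":0.179,"tz":0.131,"wz":-0},{"tx":0,"ty":0.204,"tz":0.157,"wz":-0},{"tx":0,"ty":0.229,"tz":0.185,"wz":-0},{"tx":0,"ty":0.251,"tz":0.214,"wz":-0},{"tx":0,"ty":0.273,"tz":0.245,"wz":-0},
{"tx":0,"ty":0.02,"tz":0.031,"wz":-0},{"tx":0,"ty":0.038,"tz":0.063,"wz":-0},{"tx":0,"ty":0.055,"tz":0.096,"wz":-0},{"tx":0,"ty":0.069,"tz":0.13,"wz":-0},{"tx":0,"ty":0.083,"tz":0.165,"wz":-0},{"tx":0,"ty":0.094,"tz":0.2,"wz":-0},{"tx":0,"ty":0.104,"tz":0.236,"wz":-0},{"tx":0,"ty":0.112,"tz":0.272,"wz":-0},{"tx":0,"ty":0.118,"tz":0.308,"wz":-0},
```

View pics/lid2.png

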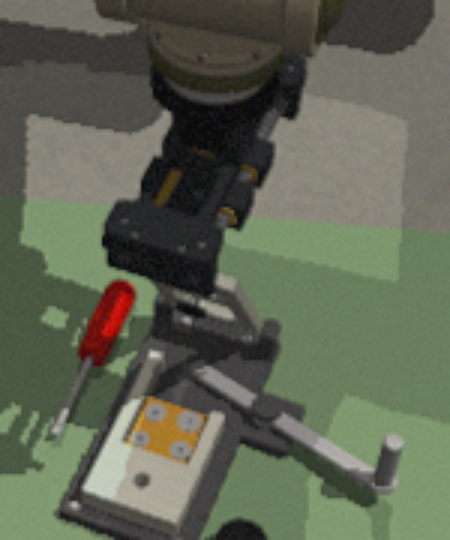

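drive_tool([
  {"tx":0,"ty":0.032,"tz":0.018,"wx":0,"wy":0,"wz":0},
  {"tx":0,"ty":0.064,"tz":0.038,"wx":0,"wy":0,"wz":0},
  {"tx":0,"ty":0.094,"tz":0.059,"wx":0,"wy":0,"wz":0},
  {"tx":0,"ty":0.123,"tz":0.081,"wx":0,"wy":0,"wz":0},
  {"tx":0,"ty":0.152,"tz":0.105,"wx":0,"wy":0,"wz":0},
  {"tx":0,"ty":0.179,"tz":0.131,"wx":0,"wy":0,"wz":0},
  {"tx":0,"ty":0.204,"tz":0.157,"wx":0,"wy":0,"wz":0},
  {"tx":0,"ty":0.229,"tz":0.185,"wx":0,"wy":0,"wz":0},
  {"tx":0,"ty":0.251,"tz":0.214,"wx":0,"wy":0,"wz":0},
  {"tx":0,"ty":0.273,"tz":0.245,"wx":0,"wy":0,"wz":0},
])

```text
time_s: 16.48
ee_pos: [0.5698, 0.0105, 0.1177]
orientation: [2.506, 1.894, -0.0]
force: [-0.1, 0.4, 0.2]
width: 0.006
grip_force: 0.0
```

drive_tool([
  {"tx":0,"ty":0.02,"tz":0.031,"wx":0,"wy":0,"wz":0},
  {"tx":0,"ty":0.038,"tz":0.063,"wx":0,"wy":0,"wz":0},
  {"tx":0,"ty":0.055,"tz":0.096,"wx":0,"wy":0,"wz":0},
  {"tx":0,"ty":0.069,"tz":0.13,"wx":0,"wy":0,"wz":0},
  {"tx":0,"ty":0.083,"tz":0.165,"wx":0,"wy":0,"wz":0},
  {"tx":0,"ty":0.094,"tz":0.2,"wx":0,"wy":0,"wz":0},
  {"tx":0,"ty":0.104,"tz":0.236,"wx":0,"wy":0,"wz":0},
  {"tx":0,"ty":0.112,"tz":0.272,"wx":0,"wy":0,"wz":0},
  {"tx":0,"ty":0.118,"tz":0.308,"wx":0,"wy":0,"wz":0},
  {"tx":0,"ty":0.118,"tz":0.308,"wx":0,"wy":0,"wz":0},
])

```text
time_s: 17.73
ee_pos: [0.5919, 0.0042, 0.0559]
orientation: [-2.506, -1.894, 0.001]
force: [-0.3, -0.3, -0.4]
width: 0.006
grip_force: 0.0
```

```bash
python3 - <<'E'
from plan import *
c=load();print(c)
# up, then over to the pin (600.6,-296.5)
p=np.array([600.8,-297.0])
m=(c[:2]+p)/2
calls([(c[0],c[1],150,74.1),(*m,150,74.1),(*p,150,74.1),(*p,110,74.1)])
E
```

```text
[592.3966846    4.24234037  56.8         74.1       ]
tx 0 ty 0 tz -0.466 wz -0   -> [592.4   4.2 150.   74.1]
tx -0.719 ty 0.227 tz -0 wz -0   -> [ 596.7 -146.5  150.    74.1]
tx -0.718 ty 0.226 tz -0 wz -0   -> [ 600.8 -297.   150.    74.1]
tx -0 ty 0 tz 0.2 wz -0   -> [ 600.8 -297.   110.    74.1]
```

drive_tool([
  {"tx":0,"ty":0,"tz":-0.233,"wx":0,"wy":0,"wz":0},
  {"tx":0,"ty":0,"tz":-0.466,"wx":0,"wy":0,"wz":0},
  {"tx":0,"ty":0,"tz":-0.466,"wx":0,"wy":0,"wz":0},
], fingers=0.55)

```text
time_s: 18.1
ee_pos: [0.5938, 0.0039, 0.1536]
orientation: [2.502, 1.891, 0.008]
force: [-0.2, 0.7, -0.7]
width: 0.322
grip_force: 0.0
```

drive_tool([
  {"tx":-0.719,"ty":0.227,"tz":0,"wx":0,"wy":0,"wz":0},
  {"tx":-0.719,"ty":0.227,"tz":0,"wx":0,"wy":0,"wz":0},
  {"tx":-0.719,"ty":0.227,"tz":0,"wx":0,"wy":0,"wz":0},
  {"tx":-0.719,"ty":0.227,"tz":0,"wx":0,"wy":0,"wz":0},
])

```text
time_s: 18.6
ee_pos: [0.5961, -0.148, 0.1486]
orientation: [-2.508, -1.89, 0.001]
force: [0.3, 0.7, -0.9]
width: 0.449
grip_force: 0.0
```

drive_tool([
  {"tx":-0.718,"ty":0.226,"tz":0,"wx":0,"wy":0,"wz":0},
  {"tx":-0.718,"ty":0.226,"tz":0,"wx":0,"wy":0,"wz":0},
  {"tx":-0.718,"ty":0.226,"tz":0,"wx":0,"wy":0,"wz":0},
  {"tx":-0.718,"ty":0.226,"tz":0,"wx":0,"wy":0,"wz":0},
])

```text
time_s: 19.1
ee_pos: [0.6007, -0.2971, 0.1487]
orientation: [-2.506, -1.892, 0.0]
force: [-0.3, 0.5, 0.4]
width: 0.451
grip_force: 0.0
```

drive_tool([
  {"tx":0,"ty":0,"tz":0.2,"wx":0,"wy":0,"wz":0},
  {"tx":0,"ty":0,"tz":0.2,"wx":0,"wy":0,"wz":0},
  {"tx":0,"ty":0,"tz":0.2,"wx":0,"wy":0,"wz":0},
])

```text
time_s: 19.48
ee_pos: [0.6016, -0.296, 0.1111]
orientation: [2.504, 1.895, 0.001]
force: [0.3, -0.2, 0.3]
width: 0.451
grip_force: 0.0
```

```bash
python3 - <<'E'
from h import *
from bench import grab_frame
f=grab_frame('scene');g=grab_frame('top')
pickle.dump(f,open('s2.pkl','wb'));pickle.dump(g,open('t2.pkl','wb'))
a=cv2.resize(g['color'][165:285,250:350],None,fx=4,fy=4,interpolation=2)[:,:,::-1]
b=cv2.resize(f['color'][220:340,300:400],None,fx=4,fy=4,interpolation=2)[:,:,::-1]
cv2.imwrite('pics/shut.png',np.hstack([a,b]))
E
```

```text
(no output)
```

View pics/shut.png

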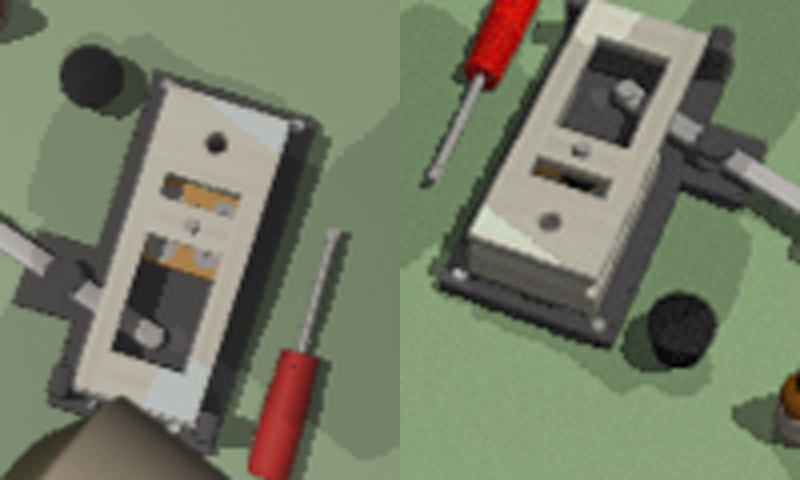

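The lid is down over the movement, with its hole at top (303.6,200.3) and scene (337.3,275). Next I'll measure the hole and grasp the pin.

drive_tool([
  {"tx":0,"ty":0,"tz":0.16,"wx":0,"wy":0,"wz":0},
  {"tx":0,"ty":0,"tz":0.32,"wx":0,"wy":0,"wz":0},
  {"tx":0,"ty":0,"tz":0.32,"wx":0,"wy":0,"wz":0},
  {"tx":0,"ty":0,"tz":0.32,"wx":0,"wy":0,"wz":0},
])

```text
time_s: 20.08
ee_pos: [0.6017, -0.2975, 0.0478]
orientation: [2.504, 1.892, 0.001]
force: [0.1, -1.0, -0.0]
width: 0.453
grip_force: 0.0
```

drive_tool([
  {"tx":0,"ty":0,"tz":0,"wx":0,"wy":0,"wz":0},
  {"tx":0,"ty":0,"tz":0,"wx":0,"wy":0,"wz":0},
  {"tx":0,"ty":0,"tz":0,"wx":0,"wy":0,"wz":0},
  {"tx":0,"ty":0,"tz":0,"wx":0,"wy":0,"wz":0},
  {"tx":0,"ty":0,"tz":0,"wx":0,"wy":0,"wz":0},
], fingers=1, grip_force=30)

```text
time_s: 20.7
ee_pos: [0.6011, -0.2972, 0.0463]
orientation: [2.506, 1.894, 0.0]
force: [-0.7, 1.2, 4.3]
width: 0.151
grip_force: 30.0
```

```bash
python3 - <<'E'
from h import *
np.set_printoptions(precision=4,suppress=True)
t=pickle.load(open('t2.pkl','rb'));s=pickle.load(open('s2.pkl','rb'))
def dark(f,u,v,r=4):
    g=f['color'].mean(2)[v-r:v+r+1,u-r:u+r+1];w=np.clip(np.median(g)-20-g,0,None)
    yy,xx=np.mgrid[v-r:v+r+1,u-r:u+r+1];return (w*xx).sum()/w.sum(),(w*yy).sum()/w.sum()
a=dark(t,304,200);b=dark(s,337,275);print(a,b,tri([(t,*a),(s,*b)]),onz(t,*a,.049),onz(s,*b,.049))
from plan import *
print(jig(80,0))
from bench import ctrl;q=ctrl.get_state();print(q['ee_pos'],q['force'],q['width'],q['grip_force'])
E
```

```text
(np.float64(303.6624300965938), np.float64(200.49211997966447)) (np.float64(337.0871050384287), np.float64(275.0634785083974)) [ 0.617  -0.0027  0.0509] [ 0.6173 -0.0026  0.049 ] [ 0.6158 -0.0029  0.049 ]
[617.2393  -2.8167]
[ 0.6011 -0.2972  0.0463] [-0.731   1.1629  4.2927] 0.15117859198652425 30.00070325564593
```

```bash
python3 - <<'E'
from plan import *
c=np.array([600.8,-297,46,74.1]);json.dump(list(c),open('cmd.json','w'))
p=np.array([617.0,-2.8]);m=(c[:2]+p)/2
calls([(*c[:2],100,74.1),(*c[:2],150,74.1),(*m,150,74.1),(*p,150,74.1),(*p,110,74.1)])
E
```

```text
tx 0 ty 0 tz -0.27 wz -0   -> [ 600.8 -297.   100.    74.1]
tx 0 ty 0 tz -0.25 wz -0   -> [ 600.8 -297.   150.    74.1]
tx 0.718 ty -0.163 tz -0 wz -0   -> [ 608.8 -150.   150.    74.1]
tx 0.719 ty -0.162 tz -0 wz -0   -> [617.   -2.8 150.   74.1]
tx -0 ty -0 tz 0.2 wz -0   -> [617.   -2.8 110.   74.1]
```

drive_tool([
  {"tx":0,"ty":0,"tz":-0.13,"wx":0,"wy":0,"wz":0},
  {"tx":0,"ty":0,"tz":-0.27,"wx":0,"wy":0,"wz":0},
  {"tx":0,"ty":0,"tz":-0.52,"wx":0,"wy":0,"wz":0},
  {"tx":0,"ty":0,"tz":-0.52,"wx":0,"wy":0,"wz":0},
])

```text
time_s: 21.2
ee_pos: [0.6021, -0.2979, 0.1536]
orientation: [2.501, 1.89, 0.003]
force: [-0.1, 0.7, -1.2]
width: 0.147
grip_force: 30.0
```

drive_tool([
  {"tx":0.36,"ty":-0.08,"tz":0,"wx":0,"wy":0,"wz":0},
  {"tx":0.718,"ty":-0.163,"tz":0,"wx":0,"wy":0,"wz":0},
  {"tx":0.718,"ty":-0.163,"tz":0,"wx":0,"wy":0,"wz":0},
  {"tx":0.718,"ty":-0.163,"tz":0,"wx":0,"wy":0,"wz":0},
])

```text
time_s: 21.7
ee_pos: [0.6086, -0.1492, 0.149]
orientation: [-2.504, -1.896, 0.001]
force: [0.6, 0.2, 0.2]
width: 0.147
grip_force: 30.0
```

drive_tool([
  {"tx":0.25,"ty":-0.056,"tz":0,"wx":0,"wy":0,"wz":0},
  {"tx":0.5,"ty":-0.113,"tz":0,"wx":0,"wy":0,"wz":0},
  {"tx":0.719,"ty":-0.162,"tz":0,"wx":0,"wy":0,"wz":0},
  {"tx":0.719,"ty":-0.162,"tz":0.1,"wx":0,"wy":0,"wz":0},
  {"tx":0.719,"ty":-0.162,"tz":0.2,"wx":0,"wy":0,"wz":0},
  {"tx":0.719,"ty":-0.162,"tz":0.2,"wx":0,"wy":0,"wz":0},
  {"tx":0.719,"ty":-0.162,"tz":0.2,"wx":0,"wy":0,"wz":0},
])

```text
time_s: 22.58
ee_pos: [0.6173, -0.0041, 0.1103]
orientation: [2.507, 1.892, 0.001]
force: [-0.3, 0.7, -0.1]
width: 0.147
grip_force: 30.0
```

```bash
python3 - <<'E'
from h import *
from bench import grab_frame
f=grab_frame('scene');pickle.dump(f,open('s3.pkl','wb'))
cv2.imwrite('pics/pin1.png',cv2.resize(f['color'][210:310,290:390],None,fx=5.5,fy=5.5,interpolation=2)[:,:,::-1])
print(proj(f,np.array([.617,-.0028,.072])),proj(f,np.array([.617,-.0028,.100])))
E
```

```text
(np.float64(337.2226465578147), np.float64(269.6265157116371)) (np.float64(337.4198078747578), np.float64(262.12882180429136))
```

View pics/pin1.png

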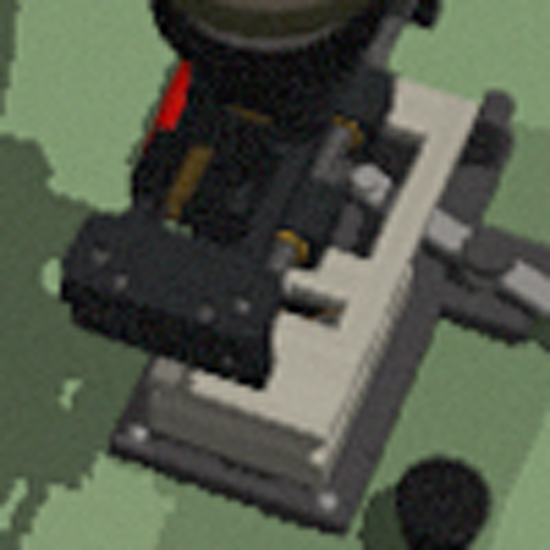

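The gripper body hides the pin in this view, so I'll go by feel. I'll descend slowly to the hole mouth and watch the force.

drive_tool([
  {"tx":0,"ty":0,"tz":0.04,"wx":0,"wy":0,"wz":0},
  {"tx":0,"ty":0,"tz":0.08,"wx":0,"wy":0,"wz":0},
  {"tx":0,"ty":0,"tz":0.08,"wx":0,"wy":0,"wz":0},
  {"tx":0,"ty":0,"tz":0.08,"wx":0,"wy":0,"wz":0},
])

```text
time_s: 23.12
ee_pos: [0.6169, -0.0028, 0.0938]
orientation: [2.506, 1.894, 0.0]
force: [-0.2, 1.0, -0.3]
width: 0.147
grip_force: 30.0
```

drive_tool([
  {"tx":0,"ty":0,"tz":0.01,"wx":0,"wy":0,"wz":0},
  {"tx":0,"ty":0,"tz":0.02,"wx":0,"wy":0,"wz":0},
  {"tx":0,"ty":0,"tz":0.03,"wx":0,"wy":0,"wz":0},
  {"tx":0,"ty":0,"tz":0.04,"wx":0,"wy":0,"wz":0},
  {"tx":0,"ty":0,"tz":0.04,"wx":0,"wy":0,"wz":0},
])

```text
time_s: 23.75
ee_pos: [0.6167, -0.0028, 0.0855]
orientation: [-2.506, -1.894, 0.0]
force: [1.5, -0.2, -1.4]
width: 0.145
grip_force: 30.0
```

drive_tool([
  {"tx":0,"ty":0,"tz":0.01,"wx":0,"wy":0,"wz":0},
  {"tx":0,"ty":0,"tz":0.02,"wx":0,"wy":0,"wz":0},
  {"tx":0,"ty":0,"tz":0.03,"wx":0,"wy":0,"wz":0},
  {"tx":0,"ty":0,"tz":0.03,"wx":0,"wy":0,"wz":0},
])

```text
time_s: 24.25
ee_pos: [0.6169, -0.0029, 0.0796]
orientation: [2.506, 1.894, 0.0]
force: [0.5, -0.4, -0.9]
width: 0.143
grip_force: 30.0
```

drive_tool([
  {"tx":0,"ty":0,"tz":0.015,"wx":0,"wy":0,"wz":0},
  {"tx":0,"ty":0,"tz":0.03,"wx":0,"wy":0,"wz":0},
  {"tx":0,"ty":0,"tz":0.045,"wx":0,"wy":0,"wz":0},
  {"tx":0,"ty":0,"tz":0.06,"wx":0,"wy":0,"wz":0},
  {"tx":0,"ty":0,"tz":0.06,"wx":0,"wy":0,"wz":0},
])

```text
time_s: 24.88
ee_pos: [0.6169, -0.0029, 0.0675]
orientation: [2.506, 1.894, 0.0]
force: [2.8, -2.5, -0.3]
width: 0.145
grip_force: 30.0
```

drive_tool([
  {"tx":-0.001,"ty":0.002,"tz":0,"wx":0,"wy":0,"wz":0},
  {"tx":-0.001,"ty":0.002,"tz":0.01,"wx":0,"wy":0,"wz":0},
  {"tx":-0.001,"ty":0.002,"tz":0.02,"wx":0,"wy":0,"wz":0},
  {"tx":-0.001,"ty":0.002,"tz":0.03,"wx":0,"wy":0,"wz":0},
  {"tx":-0.001,"ty":0.002,"tz":0.03,"wx":0,"wy":0,"wz":0},
])

```text
time_s: 25.5
ee_pos: [0.6171, -0.0032, 0.0615]
orientation: [-2.506, -1.894, 0.0]
force: [2.0, 0.4, -1.0]
width: 0.146
grip_force: 30.0
```

drive_tool([
  {"tx":0,"ty":0,"tz":0.01,"wx":0,"wy":0,"wz":0},
  {"tx":0,"ty":0,"tz":0.02,"wx":0,"wy":0,"wz":0},
  {"tx":0,"ty":0,"tz":0.03,"wx":0,"wy":0,"wz":0},
  {"tx":0,"ty":0,"tz":0.04,"wx":0,"wy":0,"wz":0},
  {"tx":0,"ty":0,"tz":0.04,"wx":0,"wy":0,"wz":0},
])

```text
time_s: 26.12
ee_pos: [0.6173, -0.0032, 0.0538]
orientation: [2.506, 1.894, 0.0]
force: [2.0, 0.0, 2.8]
width: 0.148
grip_force: 30.0
```

drive_tool([
  {"tx":0,"ty":0,"tz":0.004,"wx":0,"wy":0,"wz":0},
  {"tx":0,"ty":0,"tz":0.008,"wx":0,"wy":0,"wz":0},
  {"tx":0,"ty":0,"tz":0.012,"wx":0,"wy":0,"wz":0},
  {"tx":0,"ty":0,"tz":0.012,"wx":0,"wy":0,"wz":0},
], grip_force=45)

```text
time_s: 26.62
ee_pos: [0.6174, -0.0032, 0.0522]
orientation: [2.506, 1.894, 0.001]
force: [-0.0, -0.5, 9.8]
width: 0.143
grip_force: 45.0
```

drive_tool([
  {"tx":0,"ty":0,"tz":0.003,"wx":0,"wy":0,"wz":0},
  {"tx":0,"ty":0,"tz":0.006,"wx":0,"wy":0,"wz":0},
  {"tx":0,"ty":0,"tz":0.006,"wx":0,"wy":0,"wz":0},
  {"tx":0,"ty":0,"tz":0.006,"wx":0,"wy":0,"wz":0},
])

```text
time_s: 27.12
ee_pos: [0.6175, -0.0032, 0.052]
orientation: [2.505, 1.894, 0.001]
force: [-3.6, -0.5, 18.0]
width: 0.144
grip_force: 45.0
```

```bash
python3 - <<'E'
from h import *
from bench import grab_frame,ctrl
f=grab_frame('scene');g=grab_frame('top')
s=ctrl.get_state();print(s['ee_pos'],s['force'],s['width'],s['time_s'])
a=cv2.resize(f['color'][220:320,295:395],None,fx=4,fy=4,interpolation=2)[:,:,::-1]
b=cv2.resize(g['color'][150:290,215:355],(400,400),interpolation=2)[:,:,::-1]
cv2.imwrite('pics/end.png',np.hstack([a,b]))
E
```

```text
[ 0.61752767 -0.00322191  0.05199762] [-4.60212635 -0.0462877  16.39835559] 0.14304024766678958 27.225
```

View pics/end.png

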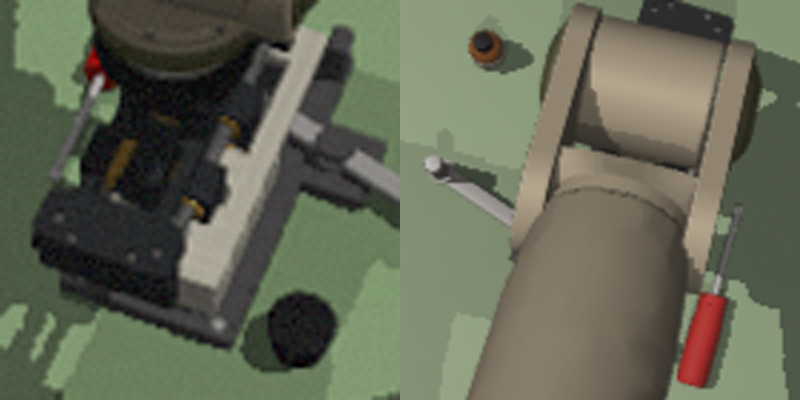

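The lid lies flat on the block and the lever is at rest. The tool has stopped hard at z = 52.0 mm, the predicted fully shut height, pressing with about 16–18 N. I'm handing in.

```bash
python3 -c "
from bench import workorder;print(workorder.close_job())"
```

```text
the job is handed in; nothing more can be done
None
```

The job is handed in: the movement is home against its stop, the lever was eased back to rest, the lid is shut, and the pin is through both holes and still held down with about 16 N; the judge's result was not shown.

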